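# Build the stepped hub on a label unwinder

### The arm

A 7-joint arm with a two-finger parallel gripper is mounted at the origin on the work surface. World frame = base frame: x ahead of the robot, y to its left, z up, the work surface at z = 0. Lengths are in m, angles in rad, forces in N, time in s.
With the tool pointing down it reaches from about 0.4 to 0.85 m from the base axis. Payload 10.4 kg.
Tool frame: the origin (TCP) lies at the very end of the fingers, on their centre line; the grasp point (between the pads) lies 19 mm behind it; z points along the fingers, y is the line along which they close (so a half turn about z gives the same grasp; the last joint's range is limited). The gripper opens to 87 mm and grips with 3 to 60 N. Pads are 19 mm wide; open, the fingers measure 117 mm over their backs; the gripper's body (75 mm by 190 mm) begins 51 mm behind the grasp point.
Start: joints at [1.195, 0.332, -0.065, 1.46, 0.022, 1.35, -0.088], TCP at [0.216, -0.587, 0.223] pointing down, gripper open.
Joint ranges: [-2.6, 2.6], [-0.5, 2.12], [-1.47, 1.34], [0.16, 2.42], [-1.27, 4.41], [0.06, 2.06], [-2.6, 2.6]. Speed limits (rad/s): [2.22, 2.22, 2.79, 2.79, 3.14, 3.14, 3.14].

### API

Orientations are given as a unit quaternion [x, y, z, w].
In Python, from bench import * gives the robot as it stands.
- The arm moves only by the tool step_arm, never from a script. Its arguments are lists of equal length, an entry for each row: "delta_pos": the shift along the world's x, y, z in units of 25 mm (1.0 is 25 mm), a list of three; "turn": the turn about the world's z in units of 0.12 rad (1.0 is 0.12 rad). In form: {"delta_pos": [[tx, ty, tz], ...], "turn": [turn, ...]}. A call has 1 to 12 rows; each row shifts and turns the commanded pose from where the row before left it; what a row does not reach is not made up. A row lasts 1/10 s, in which the tool goes at most 50 mm and 8.59 degrees, less where a joint would pass 70% of its speed; a pose out of reach is approached as far as the arm can. A call with a number of a shift or a turn outside -1 to 1 is refused whole. A call with a gripper value outside its range is refused whole. "grip" is the closure, from 0 (fully open) to 1 (shut), set as the call begins (left out, the last holds). The fingers move at their own pace and stop on an object; "newtons" is the grip in N (left out, the last holds). Time passes only in rows, so rows that do not move let the fingers close. It gives the time, the measured TCP pose, the force, the opening and the grip force at its end, in the units of the state.
- read_state(): the state, without advancing time (a new reading comes with each control period).
- camera(name): name is "side" or "top"; returns a dict with "image" (384x512x3 uint8, red, green, blue), "z_map" (384x512 float32, m along the optical axis (not along the pixel's ray), 0 where there is no reading), "mtx" (3x3 intrinsics, pixels), "view" (4x4, takes a point from world to camera coordinates). Camera axes: x right, y up, looking along -z (the intrinsics and any distortion apply to the point x, -y, -z); pixel columns grow to the right and rows downward; lengths in m; the calibration is good to about 2 mm. A picture is of the moment at which its call begins.
- close_job(): hands the job in; it is judged then, once.
The state is a dict: "time": time; "joint_positions": joint angles; "joint_vel": joint speeds; "joint_torque": joint torques, N m; "ee_pos": TCP position; "eef_rot": TCP orientation; "ft_force": force on the tool from outside, world axes, zero at the start; "torque": the same for the moment, N m; "width": finger opening in m; "grip_force": force on a finger pad.
Only numpy, scipy, OpenCV 4.12 (cv2) and the standard library are available. Lean on these libraries where they do the work, as an engineer would, in place of code of your own. Each camera call takes 0.05 s, during which the arm holds its last target. There are 200 camera calls.

### The job

Build up the stepped hub on the label unwinder: thread the three loose aluminium collars onto its upright spindle one after another, the widest first at the bottom, then the middle one, then the narrowest on top. The spindle stands a little off the middle of its disc, so find it by eye or feel, never force a collar against it (never more than 35 N), and lower each collar gently, without dropping it, until it lies flat and fully home. Let go, and leave everything else on the bench where it is.

Things in the scene. Friction and masses are not known exactly. Their poses are not given: they have to be found in the camera images.
- unwinder: label unwinder, fixed: grey base plate 150 x 120 x 18 mm, a bolt head (22 mm high) near each corner, under a dark steel disc of 86 mm diameter, top 30 mm above the bench. From the disc rises one steel spindle, 18 mm diameter: straight for 49 mm, then a 7 mm tall cone to a 6 mm wide flat tip, 56 mm above the disc. Origin: middle of the base's underside, z up
- disc_centre (a point): centre of the disc's top face, 30 mm above the bench, z up. The wide collar's underside rests on that face. The spindle's axis is NOT here but always 9 mm away, in any direction, differing each time and not measured: see it, or feel on which side a collar's rim meets the tip, then the cone's sideways push in the bore. Disc and spindle are clamped by stiff friction (1 N m) and do not give
- collar_wide: the widest of three plain turned aluminium collars (flat rings): outside diameter 60 mm, bore 21 mm right through, 16 mm tall, rigid. Origin on its axis at its underside, z up along the axis. Lies flat on the bench, graspable from above across its outside; its outside is a slightly faceted round
- collar_middle: the middle-sized of three plain turned aluminium collars (flat rings): outside diameter 48 mm, bore 21 mm right through, 16 mm tall, rigid. Origin on its axis at its underside, z up along the axis. Lies flat on the bench, graspable from above across its outside; its outside is a slightly faceted round
- collar_narrow: the narrowest of three plain turned aluminium collars (flat rings): outside diameter 36 mm, bore 21 mm right through, 16 mm tall, rigid. Origin on its axis at its underside, z up along the axis. Lies flat on the bench, graspable from above across its outside; its outside is a slightly faceted round
- label_roll: bystander: upright paper label roll, 104 mm diameter, 55 mm tall, origin at its underside
- empty_core: bystander: empty cardboard core, a thin tube 60 mm outside, 52 mm inside, 35 mm tall, standing; not a collar. Origin at its underside
- sauce_a: bystander: sauce bottle, 44 mm diameter, 160 mm tall, origin at its underside
- sauce_b: bystander: sauce bottle like the other, 44 mm diameter, 160 mm tall, origin at its underside
- jar: bystander: jar, 72 mm diameter, 100 mm tall, origin at its underside
- screwdriver: bystander: screwdriver lying on the bench, about 200 mm long along its x, origin near its middle
- cap_cup: bystander: white cup, 70 mm diameter, 60 mm tall, origin at its underside
There are look-alikes about, which are no part of the job. Leave any black look-alike of the collar_wide alone. What is shaped like the collar_narrow but pink is not meant.

How it is judged:
On the way, in this order (a step that is already met when the one before it is completed fails the run):
1. the wide collar lies flat and fully home on the disc, spindle through its bore, at rest (horizontal distance between collar_wide and disc_centre below 0.0125 m and z of collar_wide in the frame of disc_centre between -0.003 and 0.003 m and angle between collar_wide's own z axis and vertical below 0.08 rad and linear speed of collar_wide below 0.02 m/s), for 0.2 s.
2. the middle collar lies flat and fully home on the wide collar, spindle through its bore, at rest (horizontal distance between each of collar_wide, collar_middle and disc_centre below 0.0125 m and z of collar_wide in the frame of disc_centre between -0.003 and 0.003 m and angle between each of collar_wide, collar_middle's own z axis and vertical below 0.08 rad and z of collar_middle in the frame of disc_centre between 0.013 and 0.019 m and linear speed of collar_middle below 0.02 m/s), for 0.2 s.
3. the narrow collar lies flat and fully home on the middle collar, spindle through its bore, at rest (horizontal distance between each of collar_wide, collar_middle, collar_narrow and disc_centre below 0.0125 m and z of collar_wide in the frame of disc_centre between -0.003 and 0.003 m and angle between each of collar_wide, collar_middle, collar_narrow's own z axis and vertical below 0.08 rad and z of collar_middle in the frame of disc_centre between 0.013 and 0.019 m and z of collar_narrow in the frame of disc_centre between 0.029 and 0.035 m and linear speed of collar_narrow below 0.02 m/s), for 0.2 s.
At the end, for the whole second after the job is handed in: All collars on the spindle, released, at rest, flat within 0.08 rad: undersides within 3 mm of 0 (wide), 16 (middle) and 32 mm (narrow) above the disc's top, each axis within 12.5 mm of the disc's centre (as it is when the spindle is through the bore) (all of step 3 and linear speed of each of collar_wide, collar_middle below 0.02 m/s); the robot touches nothing.
It fails at once if a collar is pressed against the spindle, the disc, the base or another collar with more than 35 N (contact force between any of collar_wide, collar_middle, collar_narrow and unwinder above 35 N or contact force between collar_wide and collar_middle above 35 N or contact force between any of collar_middle, collar_wide and collar_narrow above 35 N).
It fails at once if the robot itself pushes on the unwinder with more than 35 N (contact force between the arm and unwinder above 35 N).
It fails at once if a collar on the spindle drops (moves faster than 0.4 m/s while round it) ((horizontal distance between collar_wide and disc_centre below 0.0125 m and z of collar_wide in the frame of disc_centre below 0.047 m and linear speed of collar_wide above 0.4 m/s) or (horizontal distance between collar_middle and disc_centre below 0.0125 m and z of collar_middle in the frame of disc_centre below 0.047 m and linear speed of collar_middle above 0.4 m/s) or (horizontal distance between collar_narrow and disc_centre below 0.0125 m and z of collar_narrow in the frame of disc_centre below 0.047 m and linear speed of collar_narrow above 0.4 m/s)).
It fails at once if a bystander is shifted by more than 30 mm (distance of any of label_roll, empty_core, sauce_a, sauce_b, jar, screwdriver, cap_cup from where it was at the start of the episode above 0.03 m).
It also fails if it takes over 72 s, if anything falls off the work surface, if the arm or the gripper's body presses on something with over 40 N, if the wrist force passes 120 N, or if a joint passes its speed limit or range.

## Working session

There is one attempt and no reset: what is moved stays moved. The work goes in short steps, Python scripts to look and compute and a tool call to move; the robot and the scene stay as the last step left them, time stands still between calls to the robot, and variables do not carry over. Pictures are saved under pics/ and viewed, at most 10 in all, crops included, and the job is handed in when it is done.

Besides the shell and the picture viewer there is one more tool, called after "Emit:" as name(argument=value, ...) on one line, values as JSON. step_arm: Moves the arm, as the interface text tells. Shifts and turns lie within -1 to 1; 1 stands for 25 mm of shift or 0.12 rad of turn. Its arguments: {"type":"object","properties":{"delta_pos":{"type":"array"},"turn":{"type":"array"},"grip":{"type":"number"},"newtons":{"type":"number"}},"required":["delta_pos","turn"]}

```bash
mkdir -p pics; cat > h.py <<'E'
from bench import *
import numpy as np, cv2
def pts(c):
    K,V,z=np.array(c["mtx"]),np.array(c["view"]),c["z_map"]
    v,u=np.mgrid[:z.shape[0],:z.shape[1]]
    p=np.stack([(u-K[0,2])/K[0,0]*z,-(v-K[1,2])/K[1,1]*z,-z,np.ones_like(z)],-1)
    return (p@np.linalg.inv(V).T)[...,:3]
E
python3 - <<'E'
from h import *
for n in("top","side"):
    c=camera(n); np.savez(n,**{k:np.array(v) for k,v in c.items()})
    print(n,c["mtx"],c["view"], c.keys())
    cv2.imwrite(f"pics/{n}0.png",cv2.resize(c["image"][...,::-1],(800,600)))
print(read_state())
E
```

```text
top [[444.98447471   0.         257.01473836]
 [  0.         444.98447471 185.67882607]
 [  0.           0.           1.        ]] [[ 0.01110101 -0.99992355 -0.00544611 -0.01407574]
 [ 0.99437375  0.01046528  0.10541028 -0.56741303]
 [-0.10534523 -0.00658563  0.9944139  -1.43632337]
 [ 0.          0.          0.          1.        ]] dict_keys(['image', 'z_map', 'mtx', 'view'])
side [[349.3369908    0.         254.80972081]
 [  0.         349.3369908  198.3647767 ]
 [  0.           0.           1.        ]] [[ 0.99165364 -0.12750362 -0.01912812 -0.53388358]
 [ 0.10422746  0.70545246  0.70105168 -0.09732778]
 [-0.07589264 -0.69719413  0.71285388 -0.92740409]
 [ 0.          0.          0.          1.        ]] dict_keys(['image', 'z_map', 'mtx', 'view'])
{'time': 0.1, 'joint_positions': array([ 1.1954057 ,  0.33281329, -0.06470652,  1.460852  ,  0.02156773,
        1.34990855, -0.08851228]), 'joint_vel': array([ 0.00045165, -0.00231618,  0.00175062, -0.00200058,  0.00131809,
       -0.00121734, -0.00101086]), 'joint_torque': array([ 1.70850853e-03, -6.24548435e+01,  2.50694569e-02, -3.90718603e+01,
       -6.12838520e-02,  3.66192183e-02,  8.12842632e-05]), 'ee_pos': array([ 0.21583847, -0.58617581,  0.22183317]), 'eef_rot': array([ 9.84481923e-01,  1.75484837e-01, -1.25146838e-04, -6.31479700e-04]), 'ft_force': array([-0.82552502, -0.95586341,  0.53557053]), 'torque': array([-0.05584395, -0.01852844,  0.03314061]), 'grip_force': 0.0, 'width': 0.08719517948423594}
```

View pics/top0.png

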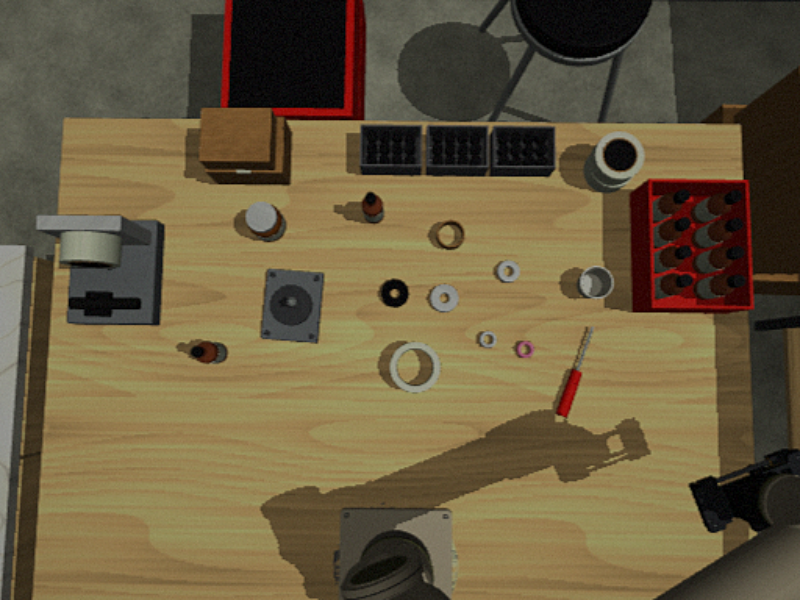

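View pics/side0.png

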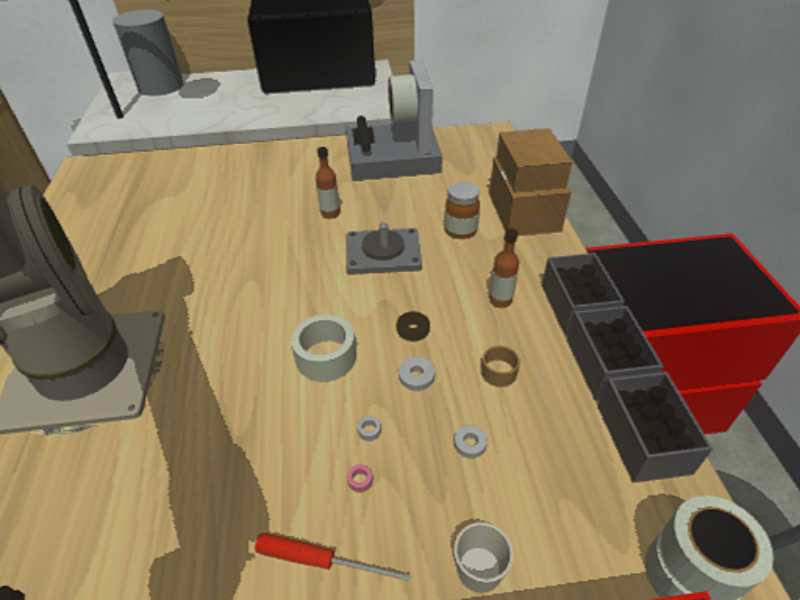

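Top picture (800×600 px): silver wide ring at (444,298), with a black look-alike at (394,293). Silver middle ring at (508,271). Silver narrow ring at (487,340), with a pink look-alike at (525,349). The unwinder is at (292,305). The silver ones fit "aluminium"; next I confirm this in a crop and measure.

```bash
cat > m.py <<'E'
from h import *
def cast(c,uv,h):
    K,V=np.array(c["mtx"]),np.linalg.inv(np.array(c["view"]))
    d=V[:3,:3]@np.array([(uv[0]-K[0,2])/K[0,0],-(uv[1]-K[1,2])/K[1,1],-1]);o=V[:3,3]
    return o+d*(h-o[2])/d[2]
def rings(c,seeds,R=0.045):
    P=pts(c); hsv=cv2.cvtColor(c["image"],cv2.COLOR_RGB2HSV)
    for n,(s,h) in seeds.items():
        near=np.hypot(P[...,0]-s[0],P[...,1]-s[1])<R
        m=(near&(hsv[...,1]<60)&(hsv[...,2]>90)).astype(np.uint8)
        cs,_=cv2.findContours(m,cv2.RETR_EXTERNAL,cv2.CHAIN_APPROX_NONE)
        k=max(cs,key=cv2.contourArea)
        q=np.array([cast(c,p[0],h) for p in k])[:,:2].astype(np.float32)
        (cx,cy),r=cv2.minEnclosingCircle(q)
        f=m>0; t=f&(abs(P[...,2]-h)<.005)
        print(n,"circ",np.round([cx,cy,2*r],4),"depth centroid",np.round(P[t].mean(0),4) if t.any() else None,"n",t.sum(),"zmed",np.round(np.median(P[f][:,2]),4))
E
python3 - <<'E'
from m import *
T,S=[dict(np.load(n+".npz")) for n in("top","side")]
sc=np.array([512/800,384/600])
sd={n:(cast(T,np.array(p)*sc,.016)[:2],.016) for n,p in dict(wide=(444,298),mid=(508,271),nar=(487,340)).items()}
for c in(T,S): rings(c,sd)
u0=cast(T,np.array((292,305))*sc,.03); print("unw",u0)
for c in(T,S):
    P=pts(c); near=np.hypot(P[...,0]-u0[0],P[...,1]-u0[1])<.06
    for a,b in((.025,.035),(.05,.078),(.078,.1)):
        m=near&(P[...,2]>a)&(P[...,2]<b); q=P[m]
        if len(q): print(a,b,len(q),q.mean(0).round(4),((q.max(0)+q.min(0))/2).round(4))
    m=near&(P[...,2]>.074); v,u=np.nonzero(m); print("tip px",list(zip(u,v,P[m][:,2].round(3)))[:14])
a=T["image"][150:250,155:365,::-1]; b=S["image"][110:330,185:345,::-1]
a=cv2.resize(a,None,fx=3.5,fy=3.5,interpolation=cv2.INTER_CUBIC);cv2.imwrite("pics/crop1.png",a)
b=S["image"][135:185,210:280,::-1];cv2.imwrite("pics/crop2.png",cv2.resize(b,None,fx=8,fy=8,interpolation=cv2.INTER_CUBIC))
E
```

```text
wide circ [ 0.5549 -0.0976  0.0603] depth centroid [ 0.5546 -0.0988  0.016 ] n 182 zmed 0.0158
mid circ [ 0.6139 -0.2341  0.0488] depth centroid [ 0.6131 -0.2353  0.0161] n 105 zmed 0.0159
nar circ [ 0.4672 -0.1905  0.0356] depth centroid [ 0.4679 -0.1911  0.016 ] n 51 zmed 0.0161
wide circ [ 0.5547 -0.1037  0.0685] depth centroid [ 0.5545 -0.101   0.0154] n 317 zmed 0.0151
mid circ [ 0.6127 -0.2385  0.0538] depth centroid [ 0.6136 -0.2372  0.0156] n 256 zmed 0.0153
nar circ [ 0.4691 -0.1957  0.0418] depth centroid [ 0.4688 -0.1933  0.015 ] n 120 zmed 0.0144
unw [0.53359637 0.22247126 0.03      ]
0.025 0.035 444 [0.5353 0.224  0.0302] [0.5263 0.2213 0.03  ]
0.05 0.078 11 [0.537  0.2095 0.0687] [0.5386 0.2107 0.064 ]
0.078 0.1 22 [0.5379 0.2157 0.0828] [0.538  0.2155 0.0833]
tip px [(np.int64(186), np.int64(190), np.float64(0.084)), (np.int64(187), np.int64(190), np.float64(0.081)), (np.int64(185), np.int64(191), np.float64(0.085)), (np.int64(186), np.int64(191), np.float64(0.087)), (np.int64(187), np.int64(191), np.float64(0.081)), (np.int64(188), np.int64(191), np.float64(0.081)), (
[... 605 characters left out ...]
(244), np.int64(142), np.float64(0.083)), (np.int64(245), np.int64(142), np.float64(0.085)), (np.int64(246), np.int64(142), np.float64(0.083)), (np.int64(243), np.int64(143), np.float64(0.082)), (np.int64(244), np.int64(143), np.float64(0.083)), (np.int64(245), np.int64(143), np.float64(0.084)), (np.int64(246), np.int64(143), np.float64(0.082)), (np.int64(247), np.int64(143), np.float64(0.079)), (np.int64(242), np.int64(144), np.float64(0.08)), (np.int64(243), np.int64(144), np.float64(0.083)), (np.int64(244), np.int64(144), np.float64(0.08)), (np.int64(245), np.int64(144), np.float64(0.081)), (np.int64(246), np.int64(144), np.float64(0.08)), (np.int64(247), np.int64(144), np.float64(0.08))]
```

View pics/crop1.png

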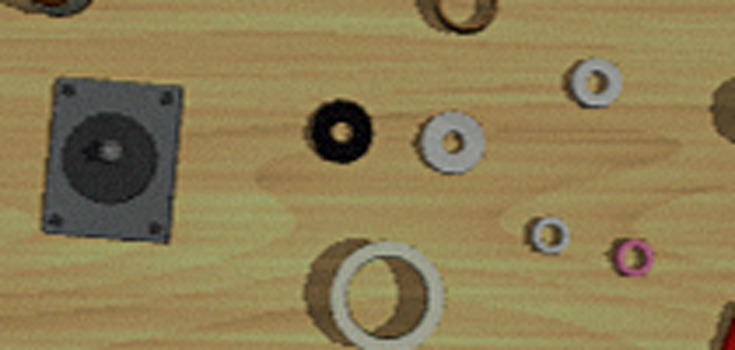

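View pics/crop2.png

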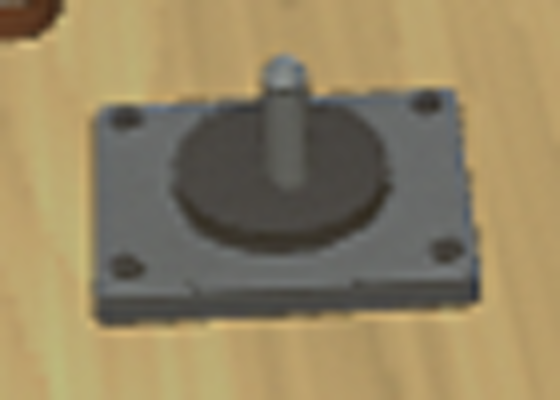

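The crop confirms it: wide silver at crop px (452,143), middle (595,82) and narrow (548,235). The black ring (341,131) and pink ring (633,257) are left alone. I estimate the spindle at about (0.537, 0.2145), which is −y of the disc middle. Moving now.

Emit:
step_arm(delta_pos=[[0.68,0.97,0],[0.68,0.97,0],[0.68,0.97,0],[0.68,0.97,0],[0.68,0.97,0],[0.68,0.97,0],[0.68,0.97,0],[0.68,0.97,0],[0.68,0.97,0],[0.68,0.97,0],[0.68,0.97,0],[0.68,0.97,0]], turn=[0,0,0,0,0,0,0,0,0,0,0,0], grip=0, newtons=20)

```text
time: 1.3
ee_pos: [0.4203, -0.2944, 0.2223]
eef_rot: [0.984, 0.175, -0.0, -0.0]
ft_force: [0.3, 0.5, 0.4]
width: 0.0868
grip_force: 0.0
```

Emit:
step_arm(delta_pos=[[0.68,0.97,0],[0.68,0.97,0],[0.68,0.97,0],[0.68,0.97,0],[0.68,0.97,0],[0.68,0.97,0],[0.68,0.97,0],[0.68,0.97,0],[0,0,-1],[0,0,-1],[0,0,-1],[0,0,0]], turn=[0,0,0,0,0,0,0,0,0,0,0,0])

```text
time: 2.5
ee_pos: [0.5537, -0.1013, 0.1441]
eef_rot: [0.984, 0.176, -0.003, -0.001]
ft_force: [0.0, -0.3, 0.0]
width: 0.0871
grip_force: 0.0
```

Emit:
step_arm(delta_pos=[[0.04,0.06,-1],[0,0,-1],[0,0,-1],[0,0,-1],[0,0,-0.8],[0,0,-0.5],[0,0,-0.3],[0,0,0]], turn=[0,0,0,0,0,0,0,0])

```text
time: 3.3
ee_pos: [0.557, -0.1001, 0.0075]
eef_rot: [0.984, 0.175, -0.0, -0.0]
ft_force: [0.2, 0.2, -0.1]
width: 0.087
grip_force: 0.0
```

Emit:
step_arm(delta_pos=[[0,0,0],[0,0,0],[0,0,0],[0,0,0],[0,0,0],[0,0,0]], turn=[0,0,0,0,0,0], grip=1, newtons=20)

```text
time: 3.9
ee_pos: [0.5572, -0.0999, 0.0079]
eef_rot: [0.984, 0.176, 0.0, 0.0]
ft_force: [-0.8, 0.3, 4.4]
width: 0.0585
grip_force: 20.0
```

Emit:
step_arm(delta_pos=[[0,0,0.5],[0,0,1],[0,0,1],[0,0,1],[0,0,1],[0,0,0.5],[0,0,0]], turn=[0,0,0,0,0,0,0])

```text
time: 4.6
ee_pos: [0.558, -0.1002, 0.1345]
eef_rot: [0.984, 0.175, 0.001, 0.001]
ft_force: [0.2, 0.6, -1.3]
width: 0.0578
grip_force: 20.0
```

Emit:
step_arm(delta_pos=[[0,1,0],[0,1,0],[0,1,0],[0,1,0],[0,1,0],[0,1,0],[0,1,0],[0,1,0],[0,1,0],[0,1,0],[0,0,0],[0,0,0]], turn=[0,0,0,0,0,0,0,0,0,0,0,0])

```text
time: 5.8
ee_pos: [0.5563, 0.1501, 0.1313]
eef_rot: [0.984, 0.176, -0.001, 0.0]
ft_force: [0.6, -0.8, -1.6]
width: 0.0581
grip_force: 20.0
```

```bash
python3 - <<'E'
from h import *
s=read_state(); print(s["ee_pos"].round(4),s["ft_force"].round(1),s["width"])
c=camera("side"); P=pts(c)
hsv=cv2.cvtColor(c["image"],cv2.COLOR_RGB2HSV)
cv2.imwrite("pics/w1.png",cv2.resize(c["image"][80:200,180:320,::-1],(700,600),interpolation=cv2.INTER_CUBIC))
t=s["ee_pos"];m=(np.hypot(P[...,0]-t[0],P[...,1]-t[1])<.04)&(P[...,2]>.1)&(P[...,2]<.117)
q=P[m];print(m.sum(),q.min(0),q.max(0),q.mean(0))
E
```

```text
[0.5563 0.1501 0.1313] [ 0.6 -0.8 -1.6] 0.05813554844831844Traceback (most recent call last):
  File "<stdin>", line 7, in <module>
    return umr_minimum(a, axis, None, out, keepdims, initial, where)
ValueError: zero-size array to reduction operation minimum which has no identity
```

View pics/w1.png

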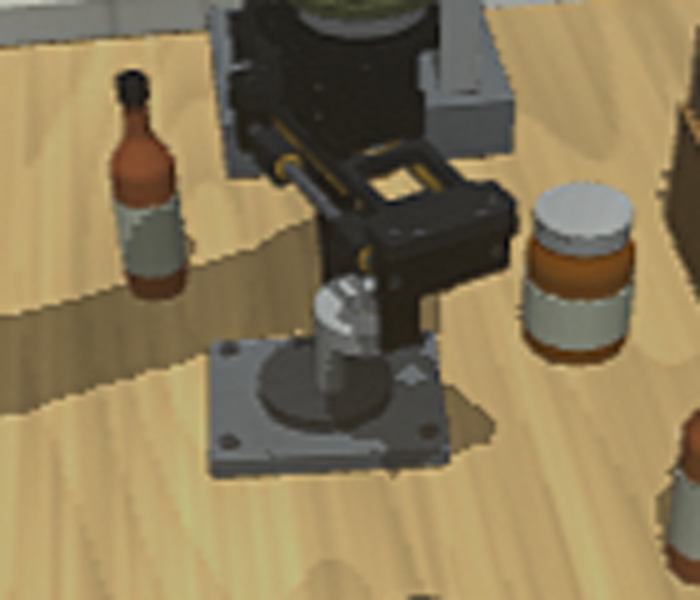

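Picture: the collar hangs in the fingers at crop px (345,310), and the near finger partly hides it. The spindle shows below at (330,370). I'll fit the collar's position from depth on the visible part.

```bash
cat > fit.py <<'E'
from h import *
from scipy.optimize import least_squares
def held(R,off=.008,c=None):
    s=read_state(); t=s["ee_pos"]; c=c or camera("side"); P=pts(c)
    hsv=cv2.cvtColor(c["image"],cv2.COLOR_RGB2HSV); zb=t[2]-off
    b=(hsv[...,2]>85)&(np.hypot(P[...,0]-t[0],P[...,1]-t[1])<R+.012)&(P[...,2]>zb-.004)&(P[...,2]<zb+.02)
    q=P[b]; r=np.hypot(q[:,0]-t[0],q[:,1]-t[1])
    w=q[(q[:,2]<zb+.013)&(r>R-.008)]
    f=least_squares(lambda p:np.hypot(w[:,0]-p[0],w[:,1]-p[1])-R,t[:2],loss="soft_l1",f_scale=.001)
    print("tcp",t.round(4),"n",len(q),len(w),"z",q[:,2].min().round(4),q[:,2].max().round(4),"xmin",q[:,0].min().round(4),"ctr",f.x.round(4),"rms",np.sqrt((f.fun**2).mean()).round(4))
    print("rel",(f.x-t[:2]).round(4))
E
python3 -c "
from fit import *
held(.0298)"
```

```text
tcp [0.5565 0.1492 0.1314] n 142 30 z 0.1236 0.1406 xmin 0.5261 ctr [0.555  0.1473] rms 0.001
rel [-0.0015 -0.0019]
```

Emit:
step_arm(delta_pos=[[-0.24,0.88,0],[-0.24,0.88,0],[-0.22,0.86,0],[0,0,0],[0,0,-0.5],[0,0,-0.5],[0,0,-0.3],[0,0,0],[0,0,0]], turn=[0,0,0,0,0,0,0,0,0])

```text
time: 6.8
ee_pos: [0.5395, 0.215, 0.0998]
eef_rot: [0.985, 0.175, -0.0, 0.0]
ft_force: [0.1, 0.9, -0.1]
width: 0.0578
grip_force: 20.0
```

```bash
python3 - <<'E'
from fit import *
c=camera("side"); held(.0298,c=c)
cv2.imwrite("pics/w2.png",cv2.resize(c["image"][100:180,200:300,::-1],(750,600),interpolation=cv2.INTER_CUBIC))
print(read_state()["ft_force"])
E
```

```text
tcp [0.5397 0.2153 0.1002] n 127 36 z 0.0919 0.1103 xmin 0.5076 ctr [0.5379 0.2133] rms 0.0019
rel [-0.0018 -0.0021]
[-0.41125952  0.59677846 -1.44956182]
```

View pics/w2.png

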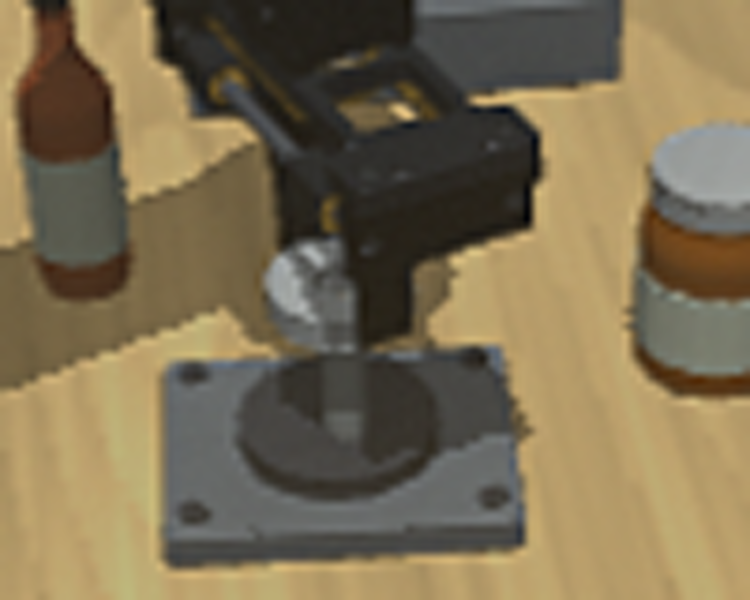

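The picture shows the collar centred over the spindle: its left rim is at 265 and the spindle axis at 345 px, about 30 mm apart. Lowering gently.

Emit:
step_arm(delta_pos=[[-0.02,0,-0.08],[0,0,-0.08],[0,0,-0.08],[0,0,-0.08]], turn=[0,0,0,0])

```text
time: 7.25
ee_pos: [0.539, 0.2155, 0.092]
eef_rot: [0.984, 0.176, 0.0, 0.0]
ft_force: [0.9, -0.3, -0.4]
width: 0.0579
grip_force: 20.0
```

Emit:
step_arm(delta_pos=[[0,0,-0.06],[0,0,-0.06],[0,0,-0.06]], turn=[0,0,0])

```text
time: 7.55
ee_pos: [0.539, 0.2155, 0.0875]
eef_rot: [0.984, 0.175, 0.0, 0.0]
ft_force: [-0.5, 0.1, 1.0]
width: 0.0581
grip_force: 20.0
```

Emit:
step_arm(delta_pos=[[0,0,-0.06],[0,0,-0.06]], turn=[0,0])

```text
time: 7.75
ee_pos: [0.5392, 0.2163, 0.0849]
eef_rot: [0.984, 0.176, 0.001, -0.0]
ft_force: [-0.5, 2.4, -0.3]
width: 0.058
grip_force: 20.0
```

Emit:
step_arm(delta_pos=[[0,0,-0.06],[0,0,-0.06]], turn=[0,0])

```text
time: 7.95
ee_pos: [0.5391, 0.2164, 0.0817]
eef_rot: [0.984, 0.176, 0.0, -0.001]
ft_force: [0.8, 4.6, 1.9]
width: 0.0581
grip_force: 20.0
```

Emit:
step_arm(delta_pos=[[0,0,-0.06],[0,0,-0.06]], turn=[0,0])

```text
time: 8.15
ee_pos: [0.5391, 0.2164, 0.0788]
eef_rot: [0.984, 0.176, 0.0, -0.0]
ft_force: [1.0, 4.9, 3.3]
width: 0.058
grip_force: 20.0
```

Emit:
step_arm(delta_pos=[[0.01,0.06,0],[0,0,-0.1],[0,0,-0.1]], turn=[0,0,0])

```text
time: 8.45
ee_pos: [0.5392, 0.2165, 0.0732]
eef_rot: [0.985, 0.175, -0.0, 0.0]
ft_force: [0.8, 1.7, 0.7]
width: 0.0579
grip_force: 20.0
```

Emit:
step_arm(delta_pos=[[0,0,-0.2],[0,0,-0.2],[0,0,-0.2]], turn=[0,0,0])

```text
time: 8.75
ee_pos: [0.5391, 0.2166, 0.0579]
eef_rot: [0.984, 0.175, -0.0, 0.0]
ft_force: [-0.7, -0.3, 0.2]
width: 0.0581
grip_force: 20.0
```

Emit:
step_arm(delta_pos=[[0,0,-0.2],[0,0,-0.2],[0,0,-0.15],[0,0,-0.1]], turn=[0,0,0,0])

```text
time: 9.15
ee_pos: [0.539, 0.2168, 0.0418]
eef_rot: [0.984, 0.175, -0.0, 0.0]
ft_force: [-0.5, -0.1, -1.2]
width: 0.0581
grip_force: 20.0
```

Emit:
step_arm(delta_pos=[[0,0,-0.04],[0,0,-0.04],[0,0,0]], turn=[0,0,0])

```text
time: 9.45
ee_pos: [0.5392, 0.217, 0.0403]
eef_rot: [0.984, 0.175, 0.0, 0.0]
ft_force: [0.6, 0.0, -0.3]
width: 0.058
grip_force: 20.0
```

Emit:
step_arm(delta_pos=[[0,0,-0.04],[0,0,-0.04],[0,0,0]], turn=[0,0,0])

```text
time: 9.75
ee_pos: [0.5392, 0.2169, 0.0382]
eef_rot: [0.984, 0.175, -0.0, 0.0]
ft_force: [-0.9, -0.4, -0.5]
width: 0.0584
grip_force: 20.0
```

Emit:
step_arm(delta_pos=[[0,0,-0.04],[0,0,0]], turn=[0,0])

```text
time: 9.95
ee_pos: [0.5393, 0.217, 0.0379]
eef_rot: [0.984, 0.175, 0.0, 0.0]
ft_force: [-3.0, -2.2, 5.2]
width: 0.058
grip_force: 20.0
```

Emit:
step_arm(delta_pos=[[0,0,0],[0,0,0],[0,0,0],[0,0,0],[0,0,0]], turn=[0,0,0,0,0], grip=0)

```text
time: 10.45
ee_pos: [0.5392, 0.2169, 0.0373]
eef_rot: [0.984, 0.176, -0.0, 0.0]
ft_force: [-0.9, 0.1, -0.5]
width: 0.0848
grip_force: 0.0
```

Emit:
step_arm(delta_pos=[[0,0,0.3],[0,0,1],[0,0,1],[0,0,1],[0,0,1],[0,0,0.5],[0,0,0]], turn=[0,0,0,0,0,0,0])

```text
time: 11.15
ee_pos: [0.5401, 0.2175, 0.1592]
eef_rot: [0.984, 0.175, 0.002, -0.0]
ft_force: [-0.0, 0.5, 0.2]
width: 0.0872
grip_force: 0.0
```

Emit:
step_arm(delta_pos=[[0,-1,0],[0,-1,0],[0,-1,0],[0,-1,0],[0,-1,0],[0,-1,0],[0,-1,0],[0,-1,0],[0,-1,0],[0,-1,0],[0,-1,0],[0,-1,0]], turn=[0,0,0,0,0,0,0,0,0,0,0,0])

```text
time: 12.35
ee_pos: [0.5384, -0.0841, 0.1558]
eef_rot: [0.984, 0.175, -0.001, -0.0]
ft_force: [-0.1, 0.9, -0.1]
width: 0.0871
grip_force: 0.0
```

```bash
python3 - <<'E'
from m import *
s=read_state();print(s["ee_pos"],s["width"])
c=camera("side"); cv2.imwrite("pics/w3.png",cv2.resize(c["image"][110:290,180:360,::-1],(600,600),interpolation=cv2.INTER_CUBIC))
rings(c,dict(mid=((.6134,-.236),.016),nar=((.468,-.192),.016),wide=((.537,.216),.046)))
E
```

```text
[ 0.53838535 -0.08407704  0.15581891] 0.08713399215053182
mid circ [ 0.6132 -0.2386  0.0533] depth centroid [ 0.6138 -0.2369  0.0155] n 255 zmed 0.0153
nar circ [ 0.4691 -0.1957  0.0418] depth centroid [ 0.469  -0.193   0.0148] n 119 zmed 0.0142Traceback (most recent call last):
  File "<stdin>", line 4, in <module>
  File "m.py", line 12, in rings
    k=max(cs,key=cv2.contourArea)
ValueError: max() iterable argument is empty
```

View pics/w3.png

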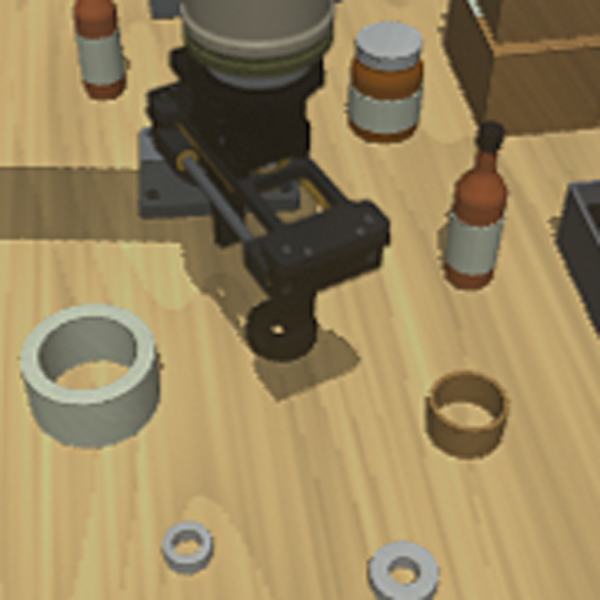

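The gripper hides the unwinder in this picture. The middle ring at crop px (402,573) and the narrow ring at (188,547) are untouched. Going for the middle ring.

Emit:
step_arm(delta_pos=[[0.43,-0.87,0],[0.43,-0.87,0],[0.43,-0.87,0],[0.43,-0.87,0],[0.43,-0.87,0],[0.43,-0.87,0],[0.43,-0.87,0],[0,0,-1],[0,0,-1],[0,0,-1],[0,0,0]], turn=[0,0,0,0,0,0,0,0,0,0,0])

```text
time: 13.5
ee_pos: [0.6114, -0.2343, 0.0771]
eef_rot: [0.984, 0.176, -0.004, -0.002]
ft_force: [-0.4, -0.4, 0.1]
width: 0.0871
grip_force: 0.0
```

```bash
python3 - <<'E'
from m import *
s=read_state();print(s["ee_pos"],s["width"])
c=camera("side"); P=pts(c)
m=(np.hypot(P[...,0]-.5374,P[...,1]-.216)<.034)&(P[...,2]>.038)&(P[...,2]<.052)
q=P[m];print(m.sum(),q.mean(0),q.min(0),q.max(0))
E
```

```text
[ 0.61144257 -0.23431304  0.07708101] 0.08709927831221184
178 [0.53575213 0.20735469 0.04478471] [0.50763906 0.18412862 0.03851086] [0.56511336 0.24111856 0.05169125]
```

Emit:
step_arm(delta_pos=[[0.04,-0.06,-0.9],[0,0,-0.8],[0,0,-0.6],[0,0,-0.3],[0,0,-0.1],[0,0,0]], turn=[0,0,0,0,0,0])

```text
time: 14.15
ee_pos: [0.6158, -0.2368, 0.0153]
eef_rot: [0.984, 0.175, 0.0, 0.0]
ft_force: [0.3, -0.1, 0.9]
width: 0.0869
grip_force: 0.0
```

Emit:
step_arm(delta_pos=[[0,0,0],[0,0,0],[0,0,0],[0,0,0],[0,0,0],[0,0,0],[0,0,0]], turn=[0,0,0,0,0,0,0], grip=1, newtons=20)

```text
time: 14.85
ee_pos: [0.6155, -0.2367, 0.0148]
eef_rot: [0.984, 0.176, -0.0, -0.0]
ft_force: [-0.8, -0.3, 0.9]
width: 0.0454
grip_force: 20.0
```

Emit:
step_arm(delta_pos=[[0,0,0.3],[0,0,0.8],[0,0,1],[0,0,1],[0,0,1],[0,0,1],[0,0,0]], turn=[0,0,0,0,0,0,0])

```text
time: 15.55
ee_pos: [0.6174, -0.2373, 0.147]
eef_rot: [0.984, 0.175, 0.003, 0.002]
ft_force: [-0.1, 0.3, -0.2]
width: 0.0452
grip_force: 20.0
```

The grasp was too high, at TCP z 15 mm, so I'm checking whether the collar came along.

```bash
python3 - <<'E'
from m import *
s=read_state();print(s["ee_pos"],s["ft_force"],s["width"])
c=camera("side"); P=pts(c); print(np.isfinite(P).all())
try: rings(c,dict(mid=((.6134,-.236),.016)))
except Exception as e: print("none on bench",e)
from fit import held
held(.0238,.0148,c)
cv2.imwrite("pics/w4.png",cv2.resize(c["image"][190:310,220:380,::-1],(800,600),interpolation=cv2.INTER_CUBIC))
E
```

```text
[ 0.61744596 -0.23726987  0.1469615 ] [-0.13518731  0.31138026 -0.17363673] 0.04520978195959243
True
mid circ [0.7867 0.1724 0.2411] depth centroid None n 0 zmed 0.4199
tcp [ 0.6165 -0.237   0.1446] n 191 42 z 0.1316 0.1496 xmin 0.5936 ctr [ 0.6177 -0.238 ] rms 0.0007
rel [ 0.0012 -0.001 ]
```

View pics/w4.png

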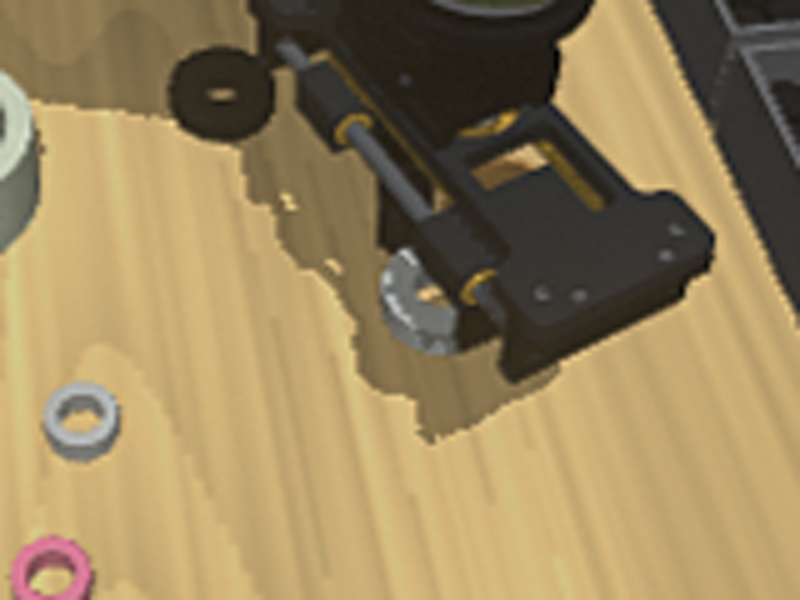

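The ring is held at (425,300) crop px, but only by the fingertips. I'll set it back down and regrip deeper.

Emit:
step_arm(delta_pos=[[0,0,-1],[0,0,-1],[0,0,-1],[0,0,-1],[0,0,-0.6],[0,0,-0.3],[0,0,-0.1],[0,0,0],[0,0,0]], turn=[0,0,0,0,0,0,0,0,0])

```text
time: 16.5
ee_pos: [0.6162, -0.237, 0.0185]
eef_rot: [0.984, 0.175, 0.001, 0.0]
ft_force: [0.5, 0.8, -0.5]
width: 0.0459
grip_force: 20.0
```

Emit:
step_arm(delta_pos=[[0,0,-0.06],[0,0,-0.06],[0,0,0]], turn=[0,0,0])

```text
time: 16.8
ee_pos: [0.6159, -0.2369, 0.0148]
eef_rot: [0.984, 0.175, 0.0, 0.0]
ft_force: [-0.5, -0.5, 1.4]
width: 0.0455
grip_force: 20.0
```

Emit:
step_arm(delta_pos=[[0,0,0],[0,0,0],[0,0,0],[0,0,0],[0,0,-0.2],[0,0,-0.15],[0,0,0],[0,0,0]], turn=[0,0,0,0,0,0,0,0], grip=0)

```text
time: 17.6
ee_pos: [0.6153, -0.2367, 0.0053]
eef_rot: [0.984, 0.175, -0.0, -0.0]
ft_force: [0.1, 0.5, 0.4]
width: 0.0867
grip_force: 0.0
```

Emit:
step_arm(delta_pos=[[0,0,0],[0,0,0],[0,0,0],[0,0,0],[0,0,0],[0,0,0],[0,0,0]], turn=[0,0,0,0,0,0,0], grip=1, newtons=20)

```text
time: 18.3
ee_pos: [0.6155, -0.2368, 0.0056]
eef_rot: [0.984, 0.175, 0.0, 0.0]
ft_force: [-0.7, -0.5, 0.1]
width: 0.0466
grip_force: 20.0
```

Emit:
step_arm(delta_pos=[[0,0,0.3],[0,0,0.8],[0,0,1],[0,0,1],[0,0,1],[0,0,1],[0,0,0.5],[0,0,0],[0,0,0]], turn=[0,0,0,0,0,0,0,0,0])

```text
time: 19.2
ee_pos: [0.615, -0.2367, 0.1446]
eef_rot: [0.984, 0.175, -0.0, -0.0]
ft_force: [0.2, 0.4, -0.2]
width: 0.0468
grip_force: 20.0
```

Emit:
step_arm(delta_pos=[[-0.16,0.9,0],[-0.16,0.9,0],[-0.16,0.9,0],[-0.16,0.9,0],[-0.16,0.9,0],[-0.16,0.9,0],[-0.16,0.9,0],[-0.16,0.9,0],[-0.16,0.9,0],[-0.16,0.9,0],[-0.16,0.9,0],[-0.16,0.9,0]], turn=[0,0,0,0,0,0,0,0,0,0,0,0])

```text
time: 20.4
ee_pos: [0.5663, 0.034, 0.1439]
eef_rot: [0.984, 0.175, -0.001, -0.0]
ft_force: [0.9, 0.1, -1.0]
width: 0.0464
grip_force: 20.0
```

Emit:
step_arm(delta_pos=[[-0.16,0.9,0],[-0.16,0.9,0],[-0.16,0.9,0],[-0.16,0.9,0],[-0.16,0.9,0],[-0.16,0.9,0],[-0.16,0.9,0],[-0.16,0.9,0],[0,0,0],[0,0,0],[0,0,0]], turn=[0,0,0,0,0,0,0,0,0,0,0])

```text
time: 21.5
ee_pos: [0.5354, 0.212, 0.1446]
eef_rot: [0.985, 0.175, -0.001, 0.0]
ft_force: [-0.4, -0.4, -0.7]
width: 0.0465
grip_force: 20.0
```

```bash
python3 -c "
from fit import *
held(.0238,.0055)"
```

```text
tcp [0.5354 0.212  0.1446] n 56 12 z 0.1406 0.1562 xmin 0.5127 ctr [0.5346 0.212 ] rms 0.0028
rel [-0.0009  0.0001]
```

Emit:
step_arm(delta_pos=[[0.08,0.16,0],[0,0,-0.7],[0,0,-0.7],[0,0,-0.5],[0,0,-0.1],[0,0,0],[0,0,0]], turn=[0,0,0,0,0,0,0])

```text
time: 22.25
ee_pos: [0.5379, 0.2175, 0.0963]
eef_rot: [0.984, 0.175, 0.001, -0.0]
ft_force: [-0.6, 0.4, -0.4]
width: 0.0464
grip_force: 20.0
```

Emit:
step_arm(delta_pos=[[0,0,-0.08],[0,0,-0.08],[0,0,-0.08]], turn=[0,0,0])

```text
time: 22.55
ee_pos: [0.5376, 0.2172, 0.0897]
eef_rot: [0.984, 0.175, 0.0, 0.0]
ft_force: [0.5, 0.7, -0.2]
width: 0.0464
grip_force: 20.0
```

Emit:
step_arm(delta_pos=[[0,0,-0.06],[0,0,-0.06]], turn=[0,0])

```text
time: 22.75
ee_pos: [0.5375, 0.2172, 0.0864]
eef_rot: [0.984, 0.175, -0.0, 0.0]
ft_force: [-0.3, 0.2, -0.4]
width: 0.0464
grip_force: 20.0
```

Emit:
step_arm(delta_pos=[[0,0,-0.06],[0,0,-0.06]], turn=[0,0])

```text
time: 22.95
ee_pos: [0.5375, 0.2173, 0.0834]
eef_rot: [0.984, 0.176, -0.0, 0.0]
ft_force: [0.0, -0.8, -0.1]
width: 0.0464
grip_force: 20.0
```

Emit:
step_arm(delta_pos=[[0,0,-0.06],[0,0,-0.06],[0,0,-0.06]], turn=[0,0,0])

```text
time: 23.25
ee_pos: [0.5375, 0.2173, 0.0789]
eef_rot: [0.984, 0.176, 0.0, 0.0]
ft_force: [-1.1, -0.1, -1.3]
width: 0.047
grip_force: 20.0
```

Emit:
step_arm(delta_pos=[[0,0,-0.1],[0,0,-0.1],[0,0,-0.1]], turn=[0,0,0])

```text
time: 23.55
ee_pos: [0.5374, 0.2172, 0.0713]
eef_rot: [0.984, 0.175, -0.0, 0.0]
ft_force: [0.6, -0.3, -1.1]
width: 0.0467
grip_force: 20.0
```

Emit:
step_arm(delta_pos=[[0,0,-0.15],[0,0,-0.15],[0,0,-0.1]], turn=[0,0,0])

```text
time: 23.85
ee_pos: [0.5373, 0.2172, 0.0611]
eef_rot: [0.984, 0.175, -0.0, 0.0]
ft_force: [-0.5, 0.7, 0.2]
width: 0.0464
grip_force: 20.0
```

Emit:
step_arm(delta_pos=[[0,0,-0.1],[0,0,-0.1],[0,0,-0.06],[0,0,0]], turn=[0,0,0,0])

```text
time: 24.25
ee_pos: [0.5374, 0.2172, 0.0549]
eef_rot: [0.984, 0.175, -0.0, 0.0]
ft_force: [0.3, 0.7, -1.3]
width: 0.0466
grip_force: 20.0
```

Emit:
step_arm(delta_pos=[[0,0,-0.04],[0,0,-0.04],[0,0,0]], turn=[0,0,0])

```text
time: 24.55
ee_pos: [0.5375, 0.2172, 0.053]
eef_rot: [0.984, 0.176, -0.0, 0.0]
ft_force: [-0.4, -0.4, -0.9]
width: 0.0468
grip_force: 20.0
```

Emit:
step_arm(delta_pos=[[0,0,-0.04],[0,0,0]], turn=[0,0])

```text
time: 24.75
ee_pos: [0.5374, 0.2172, 0.052]
eef_rot: [0.984, 0.175, -0.0, 0.0]
ft_force: [0.7, 0.8, -0.8]
width: 0.0464
grip_force: 20.0
```

Emit:
step_arm(delta_pos=[[0,0,-0.03],[0,0,0]], turn=[0,0])

```text
time: 24.95
ee_pos: [0.5376, 0.2173, 0.0515]
eef_rot: [0.984, 0.175, 0.0, 0.0]
ft_force: [-2.0, 0.2, 2.0]
width: 0.0465
grip_force: 20.0
```

Emit:
step_arm(delta_pos=[[0,0,-0.02],[0,0,0]], turn=[0,0])

```text
time: 25.15
ee_pos: [0.5376, 0.2173, 0.0515]
eef_rot: [0.984, 0.175, 0.0, 0.0]
ft_force: [-3.7, -1.1, 7.8]
width: 0.0465
grip_force: 20.0
```

Emit:
step_arm(delta_pos=[[0,0,0],[0,0,0],[0,0,0],[0,0,0],[0,0,0],[0,0,0.3],[0,0,0.8],[0,0,1],[0,0,1],[0,0,1],[0,0,0.3],[0,0,0]], turn=[0,0,0,0,0,0,0,0,0,0,0,0], grip=0)

```text
time: 26.35
ee_pos: [0.5381, 0.2175, 0.1621]
eef_rot: [0.984, 0.175, 0.001, -0.0]
ft_force: [0.6, -0.8, -0.4]
width: 0.0873
grip_force: 0.0
```

Emit:
step_arm(delta_pos=[[-0.16,-0.96,0],[-0.16,-0.96,0],[-0.16,-0.96,0],[-0.16,-0.96,0],[-0.16,-0.96,0],[-0.16,-0.96,0],[-0.16,-0.96,0],[-0.16,-0.96,0],[-0.16,-0.96,0],[-0.16,-0.96,0],[-0.16,-0.96,0],[-0.16,-0.96,0]], turn=[0,0,0,0,0,0,0,0,0,0,0,0])

```text
time: 27.55
ee_pos: [0.4885, -0.0718, 0.1595]
eef_rot: [0.984, 0.175, -0.001, -0.0]
ft_force: [-0.4, 0.5, -0.5]
width: 0.0867
grip_force: 0.0
```

Emit:
step_arm(delta_pos=[[-0.16,-0.96,0],[-0.16,-0.96,0],[-0.16,-0.96,0],[-0.16,-0.96,0],[-0.16,-0.96,0],[0,0,-1],[0,0,-1],[0,0,-1],[0,0,0],[0,0,0]], turn=[0,0,0,0,0,0,0,0,0,0])

```text
time: 28.55
ee_pos: [0.469, -0.1905, 0.0854]
eef_rot: [0.984, 0.176, -0.001, -0.001]
ft_force: [0.2, -0.5, -0.3]
width: 0.0873
grip_force: 0.0
```

```bash
python3 - <<'E'
from m import *
s=read_state();print(s["ee_pos"],s["width"])
c=camera("side"); P=pts(c)
d=np.hypot(P[...,0]-.5374,P[...,1]-.216)
for a,b in((.01,.024),(.026,.03)):
    q=P[(d>a)&(d<b)&(P[...,2]>.04)&(P[...,2]<.08)]; print(len(q),np.percentile(q[:,2],[5,50,90]).round(4))
E
```

```text
[ 0.46896437 -0.19049942  0.08543723] 0.08730442096714099
35 [0.0454 0.0599 0.0623]
15 [0.0413 0.045  0.046 ]
```

Stack heights read about 0.046 and 0.062, so both collars are home. Grasping the narrow ring.

Emit:
step_arm(delta_pos=[[0,-0.06,-0.9],[0,0,-0.9],[0,0,-0.8],[0,0,-0.3],[0,0,-0.2],[0,0,0],[0,0,0]], turn=[0,0,0,0,0,0,0])

```text
time: 29.3
ee_pos: [0.4702, -0.1925, 0.0094]
eef_rot: [0.984, 0.175, 0.001, 0.0]
ft_force: [0.6, -1.1, 0.1]
width: 0.0872
grip_force: 0.0
```

Emit:
step_arm(delta_pos=[[-0.04,0,-0.1],[0,0,0]], turn=[0,0])

```text
time: 29.5
ee_pos: [0.4685, -0.1924, 0.0061]
eef_rot: [0.984, 0.175, 0.0, 0.0]
ft_force: [0.4, 0.5, -0.2]
width: 0.0868
grip_force: 0.0
```

Emit:
step_arm(delta_pos=[[0,0,0],[0,0,0],[0,0,0],[0,0,0],[0,0,0],[0,0,0],[0,0,0],[0,0,0]], turn=[0,0,0,0,0,0,0,0], grip=1, newtons=20)

```text
time: 30.3
ee_pos: [0.4685, -0.1922, 0.0058]
eef_rot: [0.984, 0.176, 0.0, 0.0]
ft_force: [-0.4, -0.6, 0.5]
width: 0.0352
grip_force: 20.0
```

Emit:
step_arm(delta_pos=[[0,0,0.3],[0,0,0.8],[0,0,1],[0,0,1],[0,0,1],[0,0,1],[0,0,0.5],[0,0,0],[0,0,0]], turn=[0,0,0,0,0,0,0,0,0])

```text
time: 31.2
ee_pos: [0.4681, -0.1922, 0.1451]
eef_rot: [0.984, 0.175, -0.0, -0.0]
ft_force: [-0.5, 0.5, -0.9]
width: 0.0351
grip_force: 20.0
```

```bash
python3 -c "
from fit import *
held(.0178,.0058)"
```

```text
tcp [ 0.4681 -0.1922  0.1451] n 11 9 z 0.1404 0.1559 xmin 0.4515 ctr [ 0.4686 -0.1934] rms 0.0004
rel [ 0.0005 -0.0013]
```

Emit:
step_arm(delta_pos=[[0.16,0.96,0],[0.16,0.96,0],[0.16,0.96,0],[0.16,0.96,0],[0.16,0.96,0],[0.16,0.96,0],[0.16,0.96,0],[0.16,0.96,0],[0.16,0.96,0],[0.16,0.96,0],[0.16,0.96,0],[0.16,0.96,0]], turn=[0,0,0,0,0,0,0,0,0,0,0,0])

```text
time: 32.45
ee_pos: [0.5158, 0.0966, 0.1443]
eef_rot: [0.984, 0.176, -0.001, -0.0]
ft_force: [0.6, -0.4, -0.9]
width: 0.0349
grip_force: 20.0
```

Emit:
step_arm(delta_pos=[[0.16,0.96,0],[0.16,0.96,0],[0.16,0.96,0],[0.16,0.96,0],[0.16,0.96,0],[0,0,0],[0,0,0],[0,0,0]], turn=[0,0,0,0,0,0,0,0])

```text
time: 33.25
ee_pos: [0.5363, 0.2145, 0.1449]
eef_rot: [0.985, 0.175, -0.001, 0.0]
ft_force: [0.3, 0.7, 0.1]
width: 0.0354
grip_force: 20.0
```

Rel is about 0 once the camera bias is taken out. Aligning to (0.5374, 0.2171) and lowering.

Emit:
step_arm(delta_pos=[[0.04,0.08,0],[0,0,-0.7],[0,0,-0.7],[0,0,-0.5],[0,0,-0.1],[0,0,0],[0,0,0]], turn=[0,0,0,0,0,0,0])

```text
time: 33.95
ee_pos: [0.5379, 0.2179, 0.0966]
eef_rot: [0.984, 0.175, 0.001, -0.0]
ft_force: [0.3, 0.2, -1.0]
width: 0.0355
grip_force: 20.0
```

Emit:
step_arm(delta_pos=[[0,0,-0.08],[0,0,-0.08],[0,0,-0.08]], turn=[0,0,0])

```text
time: 34.25
ee_pos: [0.5376, 0.2178, 0.0899]
eef_rot: [0.984, 0.175, 0.0, 0.0]
ft_force: [0.8, -0.3, -0.2]
width: 0.0351
grip_force: 20.0
```

Emit:
step_arm(delta_pos=[[0,0,-0.06],[0,0,-0.06]], turn=[0,0])

```text
time: 34.45
ee_pos: [0.5375, 0.2177, 0.0867]
eef_rot: [0.984, 0.175, -0.0, 0.0]
ft_force: [0.4, -0.3, 0.2]
width: 0.0351
grip_force: 20.0
```

Emit:
step_arm(delta_pos=[[0,0,-0.06],[0,0,-0.06]], turn=[0,0])

```text
time: 34.65
ee_pos: [0.5375, 0.2177, 0.0837]
eef_rot: [0.984, 0.175, -0.0, 0.0]
ft_force: [-0.5, -0.5, -0.7]
width: 0.0353
grip_force: 20.0
```

Emit:
step_arm(delta_pos=[[0,0,-0.06],[0,0,-0.06],[0,0,-0.06]], turn=[0,0,0])

```text
time: 34.95
ee_pos: [0.5375, 0.2177, 0.0792]
eef_rot: [0.984, 0.175, -0.0, 0.0]
ft_force: [0.5, -0.8, -0.8]
width: 0.0349
grip_force: 20.0
```

Emit:
step_arm(delta_pos=[[0,0,-0.1],[0,0,-0.1],[0,0,-0.04],[0,0,0]], turn=[0,0,0,0])

```text
time: 35.35
ee_pos: [0.5373, 0.2177, 0.0731]
eef_rot: [0.984, 0.175, -0.0, 0.0]
ft_force: [-0.1, -0.1, 0.2]
width: 0.0351
grip_force: 20.0
```

Emit:
step_arm(delta_pos=[[0,0,-0.04],[0,0,-0.04],[0,0,0]], turn=[0,0,0])

```text
time: 35.65
ee_pos: [0.5374, 0.2177, 0.0712]
eef_rot: [0.984, 0.175, -0.0, 0.0]
ft_force: [0.5, 0.4, -0.2]
width: 0.035
grip_force: 20.0
```

Emit:
step_arm(delta_pos=[[0,0,-0.04],[0,0,-0.04],[0,0,0]], turn=[0,0,0])

```text
time: 35.95
ee_pos: [0.5374, 0.2177, 0.0692]
eef_rot: [0.984, 0.175, -0.0, 0.0]
ft_force: [0.4, 0.2, 0.1]
width: 0.035
grip_force: 20.0
```

Emit:
step_arm(delta_pos=[[0,0,-0.04],[0,0,0]], turn=[0,0])

```text
time: 36.15
ee_pos: [0.5374, 0.2177, 0.0682]
eef_rot: [0.984, 0.175, -0.0, 0.0]
ft_force: [-0.1, 0.2, -0.3]
width: 0.0351
grip_force: 20.0
```

Emit:
step_arm(delta_pos=[[0,0,-0.03],[0,0,0]], turn=[0,0])

```text
time: 36.35
ee_pos: [0.5375, 0.2178, 0.0678]
eef_rot: [0.984, 0.176, 0.0, 0.0]
ft_force: [-1.3, -0.5, 3.6]
width: 0.035
grip_force: 20.0
```

Contact at the expected height. Releasing and backing off.

Emit:
step_arm(delta_pos=[[0,0,0],[0,0,0],[0,0,0],[0,0,0],[0,0,0],[0,0,0],[0,0,0.3],[0,0,0.8],[0,0,1],[0,0,1],[0,0,1],[0,0,0]], turn=[0,0,0,0,0,0,0,0,0,0,0,0], grip=0)

```text
time: 37.55
ee_pos: [0.5391, 0.2188, 0.1743]
eef_rot: [0.984, 0.176, 0.003, -0.0]
ft_force: [1.5, -0.0, -0.9]
width: 0.0872
grip_force: 0.0
```

Emit:
step_arm(delta_pos=[[0,-1,0],[0,-1,0],[0,-1,0],[0,-1,0],[0,-1,0],[0,-1,0],[0,-1,0],[0,-1,0],[0,-1,0],[0,-1,0],[0,0,0],[0,0,0]], turn=[0,0,0,0,0,0,0,0,0,0,0,0])

```text
time: 38.75
ee_pos: [0.5373, -0.0324, 0.1699]
eef_rot: [0.985, 0.175, -0.0, -0.0]
ft_force: [0.4, 0.8, 0.3]
width: 0.0868
grip_force: 0.0
```

```bash
python3 - <<'E'
from h import *
c=camera("top"); P=pts(c); d=np.hypot(P[...,0]-.5374,P[...,1]-.216)
for a,b in((.011,.016),(.020,.022),(.026,.029)):
    q=P[(d>a)&(d<b)&(P[...,2]>.02)&(P[...,2]<.1)]; print(len(q),np.percentile(q[:,2],[10,50,90]).round(4))
cv2.imwrite("pics/f.png",cv2.resize(c["image"][150:250,130:290,::-1],(800,500),interpolation=cv2.INTER_CUBIC))
E
```

```text
43 [0.0738 0.0783 0.0822]
24 [0.0578 0.0602 0.0661]
44 [0.0411 0.046  0.0496]
```

View pics/f.png

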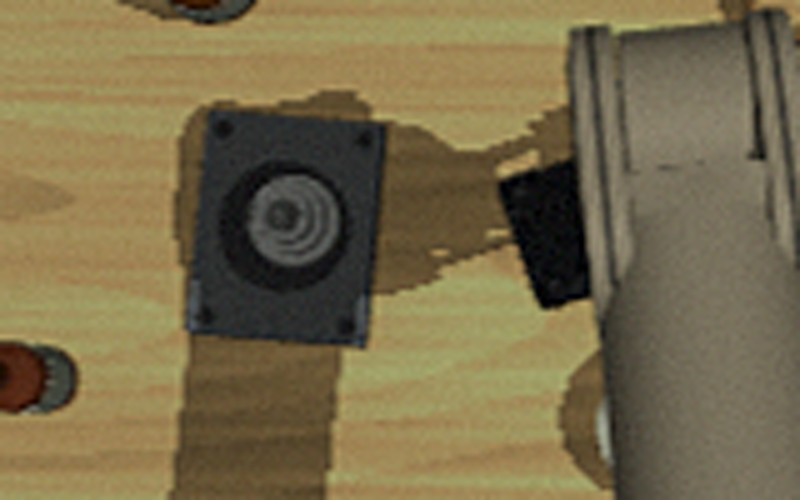

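The picture shows the three-step stack on the spindle at (290,220) px. The tops read 46, 60–62 and 78 mm, all home.

```bash
python3 -c "
from bench import *
print(close_job())"
```

```text
the job is handed in; nothing more can be done
None
```

The wide, middle and narrow collars are stacked on the spindle in that order, flat, fully home and released; I handed the job in at about 39 s, and the hand-in call returned no verdict.

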